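# Raise the clamped magnifier lamp to its top stop and hold it

## Robot

A 6-joint arm with a two-finger parallel gripper is mounted at the origin on the work surface. World frame = base frame: x ahead of the robot, y to its left, z up, the work surface at z = 0. Lengths are in m, angles in rad, forces in N, time in s.
With the tool pointing down it reaches from about 0.35 to 0.85 m from the base axis. Payload 8.1 kg.
Tool frame: the origin (TCP) lies midway between the tips of the shut fingers; the grasp point (between the pads) lies robot.grip_depth behind it (robot.grip_depth is the distance from the TCP to the grasp point, in m); z points along the fingers, y is the line along which they close (so a half turn about z gives the same grasp; the last joint's range is limited). The gripper opens to 93 mm and grips with 3 to 60 N. Pads are 15 mm wide; open, the fingers measure 128 mm over their backs; the gripper's body (75 mm by 188 mm) begins 65 mm behind the grasp point.
Start: joints at [-1.275, 0.13, 1.488, -0, 1.523, -0.085], TCP at [0.223, -0.557, 0.187] pointing down, gripper open.
Joint ranges: [-2.96, 2.96], [-0.89, 2.26], [0.02, 2.5], [-1.34, 4.48], [0, 2.73], [-2.66, 2.66]. Speed limits (rad/s): [2.39, 2.39, 2.79, 3.14, 3.14, 3.14].

## Interface

Orientations are given as a rotation vector (axis times angle).
In Python, from plant import robot gives the robot as it stands.
- The arm moves only by the tool carry_out, never from a script. Its argument "rows" is a list of rows, each a list of 6 numbers: the shift along the tool's x, y, z in m, then the turn, a rotation vector about the tool's x, y, z in degrees. A call has 1 to 12 rows; each row is the pose to reach, as a shift and turn from the pose commanded when the call began, along the tool's axes at that moment; what a row does not reach only later rows make up. A row lasts 1/8 s, in which the tool goes at most 62.5 mm and 10.7 degrees, less where a joint would pass 70% of its speed; a pose out of reach is approached as far as the arm can. A call with a gripper value outside its range is refused whole. "jaw" is the closure in counts, from 0 (fully open) to 255 (shut), set as the call begins (left out, the last holds). The fingers move at their own pace and stop on an object; "force" is the grip in N (left out, the last holds). Time passes only in rows, so rows that repeat a pose let the fingers close. It gives the time, the measured TCP pose, the force, the opening and the grip force at its end, in the units of the state.
- robot.read_state(): the state, without advancing time (a new reading comes with each control period).
- robot.read_camera(name): name is "side" or "top" or "wrist"; returns the picture (384x512x3 uint8, red, green, blue); there is no depth.
- robot.camera_model(name): a dict with "fx", "fy", "cx", "cy" (pixels), "R" (3x3) and "t" (3): a world point X has camera coordinates R X + t; the wrist camera has in their place "mount" (4x4, takes a point from camera to tool coordinates, whose origin is the TCP and whose axes are the flange's). Camera axes: x right, y down, z forward; pixel columns grow to the right and rows downward; lengths in m; the calibration is good to about 2 mm. A picture is of the moment at which its call begins: read the wrist's pose just before it. camera_model takes no time and is no camera call.
- robot.close_job(): hands the job in; it is judged then, once.
Trained networks look in the newest picture that a camera, given by its name, has taken for a name from the list of things; names that differ only in an ending like _2 or _b are one class to them, and where a whole thing is asked for, a point or a joint stands for the part that bears it (a point fixed in the world has none). Each returns a list of dicts, best first, with "conf" (0 to 1); they miss things now and then, are a little off and sometimes report something else, mostly with a low value. They report only what shows in the picture. A call takes as long as a camera call.
- robot.outline_of(camera, target): "pixels" (384x512 bool, what is visible of it) and "pixel" ([column, row] in pixels, amid what is visible of it).
The state is a dict: "t": time; "q": joint angles; "dq": joint speeds; "joint_torque": joint torques, N m; "tool_pos": TCP position; "orientation": TCP orientation; "force": force on the tool from outside, world axes, zero at the start; "wrist_torque": the same for the moment, N m; "opening": finger opening in m; "gripper_force": force on a finger pad.
Only numpy, scipy, OpenCV 4.12 (cv2) and the standard library are available. Lean on these libraries where they do the work, as an engineer would, in place of code of your own. Each camera call takes 0.05 s, during which the arm holds its last target. There are 200 camera calls.

## Task

I need room to work on the reel under the bench magnifier lamp: take the lamp's head by its white grip, squeeze the orange button right in, and gently draw the head up past the first stop until it comes up solid against the second, top stop. The top stop has no catch, so finish still holding the head up there by its grip, ready for the collar knob to be tightened; nothing is put down or let go at the end. Leave the reel, the fly box, the forceps and the small magnifier where they lie.

Things in the scene. Friction and masses are not known exactly. Their poses are not given: they have to be found in the camera images.
- grip (a point): centre of the lamp's white plastic grip, on top of the column: a block 30 mm long (x), 28 mm wide (y), 50 mm high; this point is 24 mm below its top, 26 mm above its foot, level with the button. x points away from the lens, y to the button's side, z up. Above it, and beside it along y, all is free for 150 mm. Right below its foot is the black collar, 36 mm in diameter. Best pinched from above along y.
- button_face (a point): middle of the orange button's outer face, on the grip's +y side, 18.5 mm from the grip's centre. The button is 16 mm long, 20 mm high and stands 4.5 mm proud: the grip is 32.5 mm wide over it, 28.5 mm when it is in. In a pinch along y one pad drives it in while the other bears on the plain side; 2 N starts it, 6 N has it fully in, 20 to 30 N of grip is plenty.
- button (a joint): how far the orange button is pressed in, m: 0 out, 0.004 fully in; the catch is clear from 0.003 on. A spring returns it.
- slide (a joint): how far the head is drawn up, m: 0 stowed (the start), 0.050 first stop, 0.100 second stop, the top, where it comes up solid. Stowed and at the first stop a catch bars drawing it up unless the button is held in. With the button in it slides freely and passes the first stop unfelt. The top has no catch: let go there, it sinks to the first stop, where the catch holds it.
- head: the part that is raised: the grip, a flat arm 14 mm wide from the grip's -x face near its foot, and the white lens ring, 112 mm across, 18 mm thick, its centre 130 mm from the column. 0.35 to 0.6 kg with its steel tube; 4 to 7 N lift it. Origin: middle of the grip's foot, axes as for the grip. It slides straight up and down and cannot swivel.
- clamp: grey clamp that fixes the lamp to the counter's far edge; its plate on the counter is 90 by 50 mm, 10 mm thick. Origin on the counter right below the column's axis. The column is an aluminium tube 26 mm in diameter; the small black knob on its collar (on the side away from the lens, up to 50 mm from the axis) is already loose and is left alone. Clamp and column are rigid.
- reel: bystander: aluminium fly reel lying flat, 84 mm in diameter, 49 mm high over its handle knob, with a foot at one side; origin at the centre of its underside
- flybox: bystander: green plastic fly box with a hinged flap, closed, 80 by 112 mm, 31 mm high; origin at the centre of its underside
- forceps: bystander: stainless forceps clamp lying flat, 143 mm long along its x, 54 mm over the finger rings, 5 mm thick; origin near its middle on the counter
- loupe: bystander: small round hand magnifier lying flat, glass 62 mm across with the rim, dark wooden handle, 134 mm long in all, 13 mm high; origin where the rim meets the handle, on the counter

How it is judged:
On the way, in this order (a step that is already met when the one before it is completed fails the run):
1. the button is squeezed in while the head is still stowed (value of joint button above 0.003 m and value of joint slide below 0.02 m), for 0.1 s.
2. the head, gripped, is drawn up beyond the first stop (value of joint slide above 0.06 m and contact force between the fingers and head above 2 N), for 0.1 s.
At the end, for the whole second after the job is handed in: the head is fully up against the top stop (drawn up at least 97 of 100 mm), still, and held there in the fingers (more than 2 N between fingers and head), which alone keep it from sinking (value of joint slide above 0.097 m and contact force between the fingers and head above 2 N and linear speed of head below 0.02 m/s); the arm keeps its last pose, push and grip.
It fails at once if the head is yanked (moves faster than 0.35 m/s) (linear speed of head above 0.35 m/s).
It fails at once if a thing lying on the counter is shifted by more than 20 mm (distance of any of reel, flybox, forceps, loupe from where it was at the start of the episode above 0.02 m).
It also fails if it takes over 29 s, if anything falls off the work surface, if the arm or the gripper's body presses on something with over 40 N, if the wrist force passes 120 N, or if a joint passes its speed limit or range.

## Working session

There is one attempt and no reset: what is moved stays moved. The work goes in short steps, Python scripts to look and compute and a tool call to move; the robot and the scene stay as the last step left them, time stands still between calls to the robot, and variables do not carry over. Pictures are saved under pics/ and viewed, at most 10 in all, crops included, and the job is handed in when it is done.

Besides the shell and the picture viewer there is one more tool, called after ">>>" as name(argument=value, ...) on one line, values as JSON. carry_out: Moves the arm, as the interface text tells. Its arguments: {"type":"object","properties":{"rows":{"type":"array"},"jaw":{"type":"number"},"force":{"type":"number"}},"required":["rows"]}

```bash
mkdir -p pics
cat > h.py <<'E'
from plant import robot
import numpy as np, cv2
E
python3 - <<'E'
from h import *
s=robot.read_state(); print(s['t'],s['tool_pos'],s['orientation'],s['opening'],robot.grip_depth)
ims=[]
for c in ['side','top']:
    im=robot.read_camera(c); cv2.imwrite(f'pics/{c}0.png',im[:,:,::-1])
    m=robot.camera_model(c); print(c,m['fx'],m['cx'],m['cy'],(-m['R'].T@m['t']).round(3),m['R'].round(3).tolist())
    for n in ['grip','button_face','clamp']:
        for d in robot.outline_of(c,n)[:2]:
            ys,xs=np.where(d['pixels']); print(c,n,round(d['conf'],2),d['pixel'],xs.min(),xs.max(),ys.min(),ys.max())
E
```

```text
0.0 [ 0.22284352 -0.55640164  0.18580226] [-3.08302081e+00 -5.94223114e-01  2.83683983e-04] 0.09307167972818653 0.0188
side 456.6134827940725 257.157088366411 191.5498315597452 [0.071 0.601 0.665] [[-0.783, -0.622, 0.021], [-0.379, 0.448, -0.81], [0.494, -0.642, -0.586]]
side grip 0.96 [268.9, 168.9] 243 300 122 192
side button_face 0.23 [209.3, 356.2] 186 234 309 377
side clamp 0.9 [261.0, 200.2] 237 282 186 213
top 476.29027063235566 259.77280190208194 195.82929221330684 [0.457 0.008 1.092] [[-0.024, -1.0, 0.01], [-0.998, 0.023, -0.064], [0.064, -0.011, -0.998]]
top grip 0.91 [265.5, 198.1] 234 320 142 231
top clamp 0.72 [299.5, 169.4] 289 319 139 186
```

View pics/side0.png

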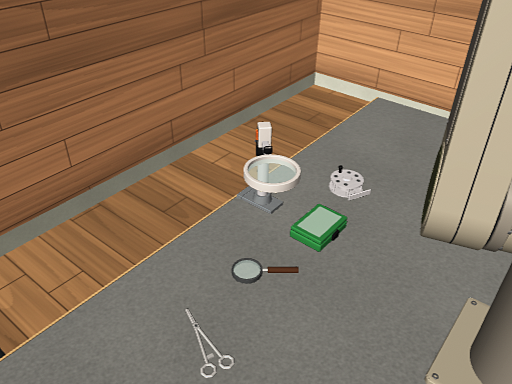

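View pics/top0.png

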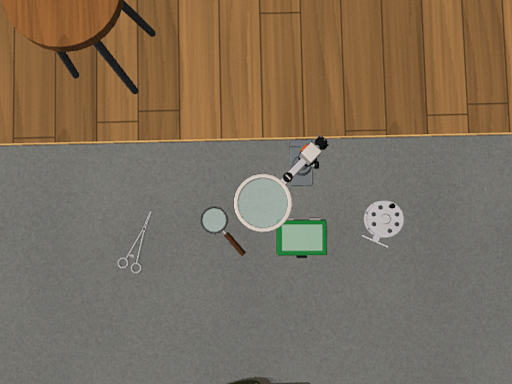

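The side view shows the lamp with its ring at about (272,173) and its grip at (264,135). In the top view the ring is at (263,203), the grip near (313,152) and the orange button near (304,149). I'll zoom in on both.

Run:
```python
import cv2,numpy as np
a=cv2.imread('pics/side0.png')[115:195,230:310]; b=cv2.imread('pics/top0.png')[130:190,270:330]
f=lambda i,k:cv2.resize(i,None,fx=k,fy=k,interpolation=cv2.INTER_NEAREST)
cv2.imwrite('pics/z.png',np.hstack([f(a,5)[:400],f(b,400/60)[:400]]))
```

```text
(no output)
```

View pics/z.png

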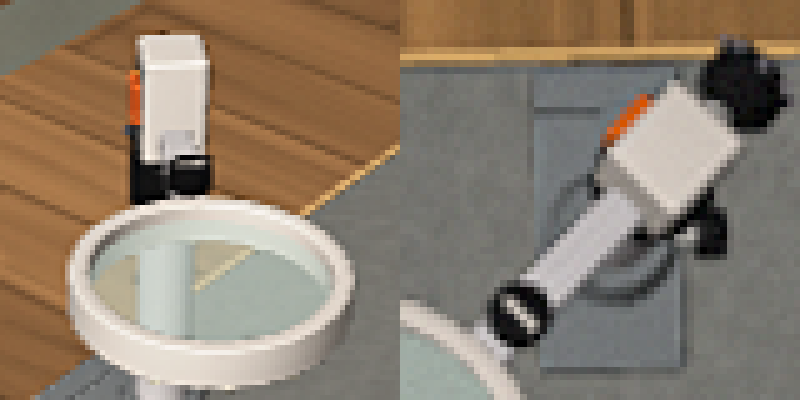

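```bash
cat >> h.py <<'E'
def ray(c,p):
    m=robot.camera_model(c);R=np.array(m['R']);t=np.array(m['t'])
    d=R.T@np.array([(p[0]-m['cx'])/m['fx'],(p[1]-m['cy'])/m['fy'],1]); return -R.T@t,d/np.linalg.norm(d)
def tri(ps):
    A=np.zeros((3,3));b=np.zeros(3)
    for c,p in ps:
        o,d=ray(c,p);P=np.eye(3)-np.outer(d,d);A+=P;b+=P@o
    X=np.linalg.solve(A,b); return X,[np.linalg.norm((np.eye(3)-np.outer(d,d))@(X-o)) for o,d in [ray(c,p) for c,p in ps]]
def onz(c,p,z):
    o,d=ray(c,p); return o+d*(z-o[2])/d[2]
E
python3 - <<'E'
from h import *
X,e=tri([('top',(310.8,151.9)),('side',(264.1,124.9))]);print('top centre',X,e)
im=cv2.imread('pics/top0.png')
m=(im.min(2)>165).astype(np.uint8);m[:,:225]=0;m[:,300:]=0;m[:165]=0;m[240:]=0
cs,_=cv2.findContours(m,cv2.RETR_EXTERNAL,cv2.CHAIN_APPROX_NONE)
c=max(cs,key=len); q=c[:,0]; q=q[(q[:,0]<280)|(q[:,1]>190)]; el=cv2.fitEllipse(q);print(el)
for z in (X[2]-.05,X[2]-.03):
  r=onz('top',el[0],z); print(r,np.hypot(*(X-r)[:2]),np.degrees(np.arctan2(*(X-r)[1::-1])))
cr=[(680,82),(740,140),(672,215),(608,158)]
P=[onz('top',(269.5+(u-400)/6.667,129.5+v/6.667),X[2])for u,v in cr]
for i in range(4):
  d=P[i]-P[(i+1)%4]; print(np.hypot(*d[:2]),np.degrees(np.arctan2(d[1],d[0])))
print(np.mean(P,0))
E
```

```text
top centre [ 0.59517526 -0.0994235   0.20826059] [np.float64(0.0009597723494479266), np.float64(0.0009597723494477286)]
((262.15667724609375, 202.3506622314453), (56.39275360107422, 56.54351806640625), 91.57745361328125)
[ 0.50454039 -0.00742272  0.15826059] 0.12914651819734163 -45.42850005725738
[ 0.50353102 -0.00710114  0.17826059] 0.1300849188361335 -45.21119519398258
0.023457150893072317 44.20452497911007
0.028670783220304412 -43.60229300402592
0.024041296883123852 -133.36532229435693
0.0296739844418957 135.2369534741372
[ 0.5945664  -0.09988157  0.20826059]
```

```bash
cat >> h.py <<'E'
from scipy.spatial.transform import Rotation as Ro
def shift(tgt,ydir_deg):
    s=robot.read_state();R=Ro.from_rotvec(s['orientation'])
    ty=np.array([np.cos(np.radians(ydir_deg)),np.sin(np.radians(ydir_deg)),0]);tz=np.array([0,0,-1.])
    T=Ro.from_matrix(np.c_[np.cross(ty,tz),ty,tz])
    print('shift mm',(R.inv().apply(np.array(tgt)-s['tool_pos'])*1000).round(1),'turn',(R.inv()*T).as_rotvec(degrees=True).round(2),'t',s['t'])
E
python3 - <<'E'
from h import *
shift([.595,-.0995,.29],45)
E
```

```text
shift mm [ 515.4 -286.4 -103.2] turn [-1.0000e-02 -2.0000e-02 -1.1318e+02] t 0.4
```

>>> carry_out(rows=[[0.02, -0.01, -0.05, 0, 0, -9], [0.06, -0.035, -0.09, 0, 0, -19], [0.105, -0.06, -0.103, 0, 0, -29], [0.155, -0.086, -0.103, 0, 0, -39], [0.205, -0.114, -0.103, 0, 0, -49], [0.255, -0.142, -0.103, 0, 0, -59], [0.305, -0.17, -0.103, 0, 0, -69], [0.355, -0.197, -0.103, 0, 0, -79], [0.405, -0.225, -0.103, 0, 0, -89], [0.455, -0.253, -0.103, 0, 0, -99], [0.495, -0.275, -0.103, 0, 0, -108], [0.515, -0.286, -0.103, 0, 0, -113.2]], jaw=0, force=25)

```text
t: 1.9
tool_pos: [0.5959, -0.0977, 0.2895]
orientation: [-1.192, -2.906, -0.001]
force: [-0.2, 0.4, 0.2]
opening: 0.0929
gripper_force: 0.0
```

Run:
```python
from h import *
s=robot.read_state();m=robot.camera_model('wrist');M=np.array(m['mount'])
im=robot.read_camera('wrist');cv2.imwrite('pics/w1.png',im[:,:,::-1])
shift([.595,-.0995,.29],45); print(s['q'],s['tool_pos'])
R=Ro.from_rotvec(s['orientation']).as_matrix()
def pr(X):
    p=R.T@(np.array(X)-s['tool_pos']);c=M[:3,:3].T@(p-M[:3,3]);return [round(m['cx']+m['fx']*c[0]/c[2],1),round(m['cy']+m['fy']*c[1]/c[2],1)]
C=np.array([.595,-.0995,.208]);x=np.array([.707,-.707,0]);y=np.array([.707,.707,0])
for a,b in((1,1),(1,-1),(-1,-1),(-1,1)):print(pr(C+a*.015*x+b*.014*y))
print(M.round(3))
```

```text
shift mm [-1.1 -3.6 -0.7] turn [ 0.07 -0.06  0.65] t 1.95
[-2.47653327e-01  1.22734679e-01  1.31139739e+00  3.93095729e-04
  1.70778188e+00 -1.03969643e+00] [ 0.59592102 -0.09769926  0.28953567]
[np.float64(267.6), np.float64(205.9)]
[np.float64(239.2), np.float64(205.7)]
[np.float64(239.0), np.float64(176.0)]
[np.float64(268.1), np.float64(176.2)]
[[-0.    -0.963 -0.269  0.074]
 [ 1.    -0.     0.    -0.   ]
 [-0.    -0.269  0.963 -0.197]
 [ 0.     0.     0.     1.   ]]
```

View pics/w1.png

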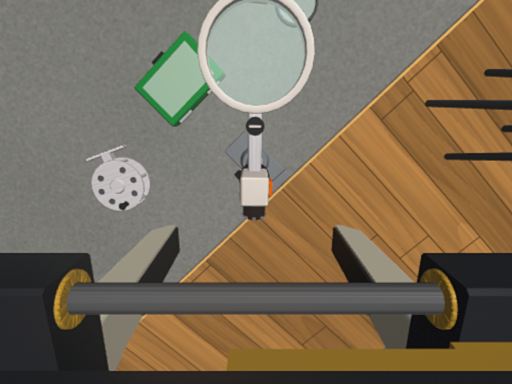

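The wrist view shows the grip top at columns 241–269, rows 177–206, within 1–2 px of the prediction. The orange button is on the right, which is tool +y. I'll descend.

>>> carry_out(rows=[[0, 0, 0.02, 0, 0, 0], [0, 0, 0.05, 0, 0, 0], [0, 0, 0.085, 0, 0, 0], [0, 0, 0.11, 0, 0, 0], [0, 0, 0.122, 0, 0, 0], [0, 0, 0.124, 0, 0, 0], [0, 0, 0.124, 0, 0, 0]])

```text
t: 2.82
tool_pos: [0.5952, -0.1005, 0.1668]
orientation: [1.202, 2.901, 0.0]
force: [-0.2, -0.0, -0.1]
opening: 0.0929
gripper_force: 0.0
```

Run:
```python
from h import *
s=robot.read_state();m=robot.camera_model('wrist');M=np.array(m['mount'])
im=robot.read_camera('wrist')
shift([.595,-.0995,.165],45)
R=Ro.from_rotvec(s['orientation']).as_matrix()
im=im[:,:,::-1].copy()
def pr(X):
    p=R.T@(np.array(X)-s['tool_pos']);c=M[:3,:3].T@(p-M[:3,3]);return [m['cx']+m['fx']*c[0]/c[2],m['cy']+m['fy']*c[1]/c[2]]
C=np.array([.595,-.0995,.208]);x=np.array([.707,-.707,0]);y=np.array([.707,.707,0])
P=np.array([pr(C+a*.015*x+b*.014*y)for a,b in((1,1),(1,-1),(-1,-1),(-1,1))]);print(P.round(1))
im=im[170:330,150:360];im=cv2.resize(im,None,fx=3.5,fy=3.5)
cv2.polylines(im,[((P-[149.5,169.5])*3.5).astype(int)],True,(255,0,255),1)
cv2.imwrite('pics/w2.png',im)
```

```text
shift mm [1.1 0.3 2.2] turn [ 0.06  0.1  -0.01] t 2.875
[[280.6 267.3]
 [233.  267.3]
 [231.9 219.4]
 [281.8 219.3]]
```

View pics/w2.png

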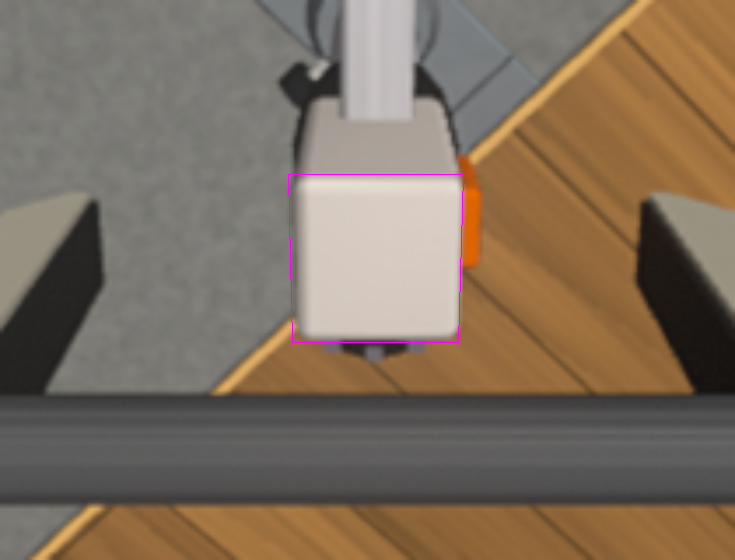

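The grip sits squarely between the fingers, matching the predicted outline within about 0.5 mm. I'll trim slightly and squeeze.

>>> carry_out(rows=[[0.001, 0.0005, 0.001, 0, 0, 0], [0.001, 0.0005, 0.001, 0, 0, 0], [0.001, 0.0005, 0.001, 0, 0, 0], [0.001, 0.0005, 0.001, 0, 0, 0], [0.001, 0.0005, 0.001, 0, 0, 0], [0.001, 0.0005, 0.001, 0, 0, 0], [0.001, 0.0005, 0.001, 0, 0, 0], [0.001, 0.0005, 0.001, 0, 0, 0], [0.001, 0.0005, 0.001, 0, 0, 0], [0.001, 0.0005, 0.001, 0, 0, 0]], jaw=255, force=28)

```text
t: 4.12
tool_pos: [0.595, -0.0985, 0.1648]
orientation: [1.201, 2.902, 0.002]
force: [4.0, 3.7, -1.9]
opening: 0.0278
gripper_force: 28.0
```

>>> carry_out(rows=[[0, 0.0005, -0.003, 0, 0, 0], [0, 0.0005, -0.009, 0, 0, 0], [0, 0.0005, -0.017, 0, 0, 0], [0, 0.0005, -0.025, 0, 0, 0], [0, 0.0005, -0.033, 0, 0, 0], [0, 0.0005, -0.041, 0, 0, 0], [0, 0.0005, -0.049, 0, 0, 0], [0, 0.0005, -0.057, 0, 0, 0], [0, 0.0005, -0.065, 0, 0, 0], [0, 0.0005, -0.073, 0, 0, 0], [0, 0.0005, -0.08, 0, 0, 0], [0, 0.0005, -0.085, 0, 0, 0]])

```text
t: 5.62
tool_pos: [0.5949, -0.0987, 0.2503]
orientation: [1.202, 2.902, 0.0]
force: [0.5, 0.4, 0.5]
opening: 0.0003
gripper_force: 0.0
```

Run:
```python
from h import *
a=robot.read_camera('wrist')[:,:,::-1]; b=robot.read_camera('side')[90:210,200:340,::-1]
cv2.imwrite('pics/l.png',np.hstack([a[:,100:412],cv2.resize(b,(448,384),interpolation=cv2.INTER_CUBIC)]))
s=robot.read_state();print(s['t'],s['tool_pos'],s['opening'])
```

```text
5.725 [ 0.5951363  -0.09874584  0.25055989] 0.00046363007941033386
```

View pics/l.png

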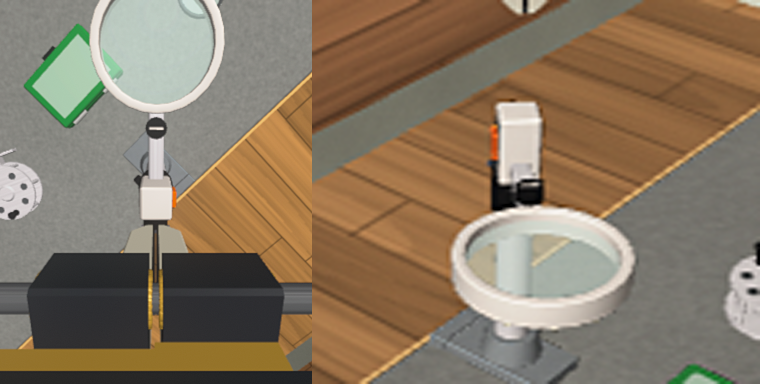

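The grip was lost: the wrist view shows the jaws shut above the grip, and the head is still stowed. An opening of 27.8 mm fits the plain width, so the pads may have sat above the button. I'll check the heights.

Run:
```python
from h import *
b=robot.read_camera('side')[:,:,::-1].copy(); s=robot.read_state()
m=robot.camera_model('side')
def pj(X):
    c=np.array(m['R'])@X+m['t'];return np.array([m['cx']+m['fx']*c[0]/c[2],m['cy']+m['fy']*c[1]/c[2]])
p=s['tool_pos'];print(p)
x=np.array([.707,-.707,0]);y=np.array([.707,.707,0])
C=np.array([.595,-.0995,.208])
k=6;o=np.array([215,60])
c=cv2.resize(b[60:160,215:335],None,fx=k,fy=k,interpolation=cv2.INTER_CUBIC)
D=lambda X,col:cv2.circle(c,tuple(((pj(X)-o+.5)*k).astype(int)),3,col,-1)
D(p,(0,0,255)); D(p+[0,0,.0188],(255,0,0))
for z in(0,-.05):
  for i in(-1,1):
    for j in(-1,1): D(C+i*.015*x+j*.014*y+[0,0,z],(0,255,0))
D(C-[0,0,.024]+.0185*y,(255,0,255))
cv2.imwrite('pics/s.png',c)
```

```text
[ 0.59493973 -0.09870121  0.25003012]
```

View pics/s.png

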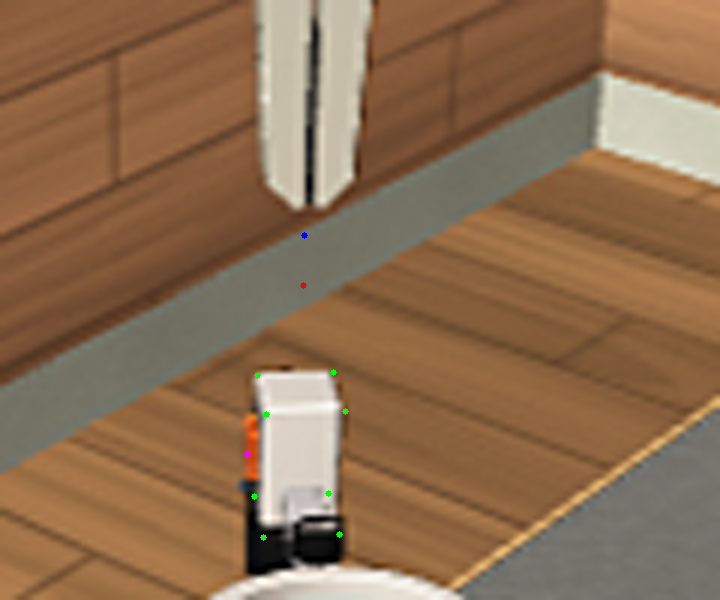

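The side view puts the fingertips about 28 mm above the reported TCP (red dot), while the grip matches its prediction (green dots). So the pinch caught only the top of the grip, above the button. I'll open, go lower and compare in the side view.

>>> carry_out(rows=[[0, 0, 0, 0, 0, 0], [0, 0, 0, 0, 0, 0], [0, 0, 0, 0, 0, 0], [0, 0, 0, 0, 0, 0], [0, 0, 0.02, 0, 0, 0], [0, 0, 0.045, 0, 0, 0], [0, 0, 0.07, 0, 0, 0], [0, 0, 0.09, 0, 0, 0], [0, 0, 0.1, 0, 0, 0], [0, 0, 0.104, 0, 0, 0], [0, 0, 0.104, 0, 0, 0]], jaw=0)

```text
t: 7.15
tool_pos: [0.5952, -0.0988, 0.1463]
orientation: [1.202, 2.902, 0.0]
force: [0.4, -0.1, -0.5]
opening: 0.0927
gripper_force: 0.0
```

Run:
```python
from h import *
b=robot.read_camera('side')[:,:,::-1].copy(); w=robot.read_camera('wrist')[:,:,::-1]; s=robot.read_state()
print(s['tool_pos'],s['opening'],s['force'])
c=cv2.resize(b[90:170,215:315],None,fx=5,fy=5,interpolation=cv2.INTER_CUBIC)
cv2.imwrite('pics/s2.png',np.hstack([c,cv2.resize(w[170:330,190:310],(300,400))]))
```

```text
[ 0.59550696 -0.09886271  0.14691475] 0.09276879157330517 [-0.10566503 -0.01463873 -0.21048366]
```

View pics/s2.png

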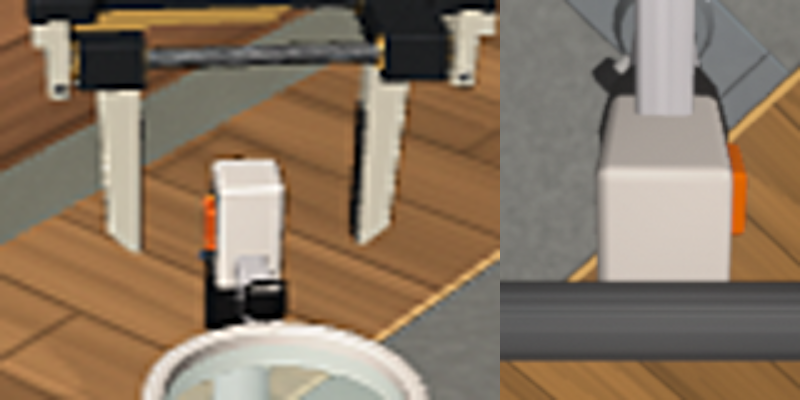

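The fingertips now sit about 37 mm below the grip top, so the grasp point is about 18 mm below it and needs 24. I'll lower 6 mm and squeeze.

>>> carry_out(rows=[[0, 0.0005, 0.003, 0, 0, 0], [0, 0.0005, 0.006, 0, 0, 0], [0, 0.0005, 0.006, 0, 0, 0], [0, 0.0005, 0.006, 0, 0, 0], [0, 0.0005, 0.006, 0, 0, 0], [0, 0.0005, 0.006, 0, 0, 0], [0, 0.0005, 0.006, 0, 0, 0], [0, 0.0005, 0.006, 0, 0, 0], [0, 0.0005, 0.006, 0, 0, 0], [0, 0.0005, 0.006, 0, 0, 0], [0, 0.0005, 0.006, 0, 0, 0]], jaw=255, force=28)

```text
t: 8.62
tool_pos: [0.5951, -0.0984, 0.1399]
orientation: [-1.202, -2.903, 0.0]
force: [-2.5, -1.5, 1.7]
opening: 0.0284
gripper_force: 28.0
```

Opening 28.4 mm: the button is in. Testing with a small lift first.

>>> carry_out(rows=[[0, 0, -0.002, 0, 0, 0], [0, 0, -0.006, 0, 0, 0], [0, 0, -0.012, 0, 0, 0], [0, 0, -0.018, 0, 0, 0]])

```text
t: 9.12
tool_pos: [0.5951, -0.0984, 0.1581]
orientation: [-1.202, -2.902, 0.0]
force: [1.6, -2.6, -6.8]
opening: 0.028
gripper_force: 28.0
```

>>> carry_out(rows=[[0, 0, -0.006, 0, 0, 0], [0, 0, -0.013, 0, 0, 0], [0, 0, -0.02, 0, 0, 0], [0, 0, -0.027, 0, 0, 0], [0, 0, -0.034, 0, 0, 0], [0, 0, -0.041, 0, 0, 0], [0, 0, -0.048, 0, 0, 0], [0, 0, -0.055, 0, 0, 0], [0, 0, -0.062, 0, 0, 0], [0, 0, -0.068, 0, 0, 0], [0, 0, -0.073, 0, 0, 0], [0, 0, -0.075, 0, 0, 0]])

```text
t: 10.62
tool_pos: [0.5951, -0.0984, 0.2332]
orientation: [1.202, 2.903, -0.0]
force: [-1.1, -3.5, -6.1]
opening: 0.0282
gripper_force: 28.0
```

>>> carry_out(rows=[[0, 0, -0.002, 0, 0, 0], [0, 0, -0.004, 0, 0, 0], [0, 0, -0.0055, 0, 0, 0], [0, 0, -0.0065, 0, 0, 0], [0, 0, -0.007, 0, 0, 0], [0, 0, -0.007, 0, 0, 0]])

```text
t: 11.38
tool_pos: [0.5951, -0.0984, 0.2399]
orientation: [-1.202, -2.902, 0.0]
force: [-2.1, -4.4, -4.6]
opening: 0.028
gripper_force: 28.0
```

>>> carry_out(rows=[[0, 0, -0.0005, 0, 0, 0], [0, 0, -0.001, 0, 0, 0], [0, 0, -0.001, 0, 0, 0]])

```text
t: 11.75
tool_pos: [0.595, -0.0984, 0.2399]
orientation: [-1.202, -2.902, 0.0]
force: [0.2, -5.7, -9.3]
opening: 0.028
gripper_force: 28.0
```

>>> carry_out(rows=[[0, 0, -0.0005, 0, 0, 0], [0, 0, -0.0005, 0, 0, 0], [0, 0, -0.0005, 0, 0, 0]])

```text
t: 12.12
tool_pos: [0.595, -0.0984, 0.24]
orientation: [-1.201, -2.901, 0.0]
force: [1.2, -6.4, -13.6]
opening: 0.0279
gripper_force: 28.0
```

Run:
```python
from h import *
b=robot.read_camera('side')[:,:,::-1].copy()
s=robot.read_state();print(s['t'],s['tool_pos'],s['force'],s['opening'],s['gripper_force'])
c=cv2.resize(b[60:220,200:330],None,fx=3,fy=3)
a=cv2.resize(cv2.imread('pics/side0.png')[60:220,200:330],None,fx=3,fy=3)
cv2.imwrite('pics/e.png',np.hstack([a,c]))
```

```text
12.175 [ 0.59500349 -0.09835613  0.2399596 ] [  1.30109628  -6.60893119 -12.84102264] 0.02827568454391051 27.986879646778107
```

View pics/e.png

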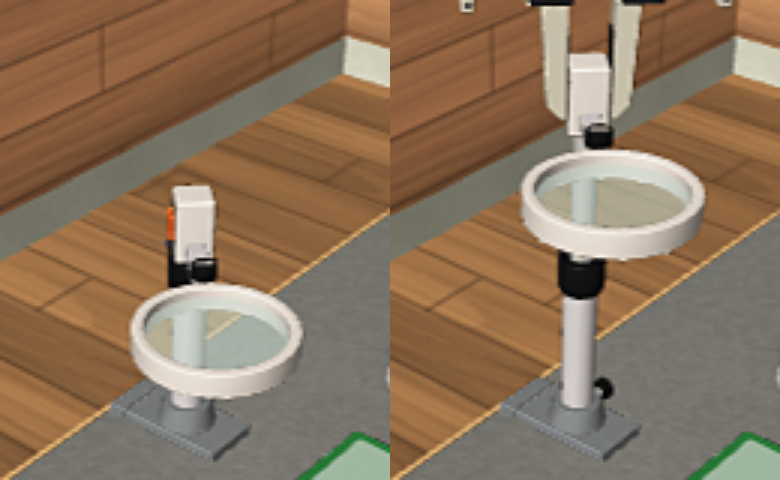

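The right half shows the head well up the column, its grip still between the fingers. The height and force readings show it solid against the top stop.

```bash
python3 -c "
from plant import robot
print(robot.close_job())"
```

```text
the job is handed in; nothing more can be done
None
```

The lamp head is up solid against its top stop, about 100 mm above stowed, and held there by the white grip; the first pinch missed the button and slipped off, the second worked, and the job was handed in with no verdict shown.

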